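Set the spring dividers to the pencilled tamper slot

TASK

I am cutting a little rack for the tamper and need its slot width on the dividers: pull the partly open drawer out until it comes up against its stop, lift the spring dividers out, and squeeze their sprung legs until the two points match the wider pair of pencil lines on the plywood blank. Hold them in the air just over the wood, one point over each line, with the gap steady at the line spacing of 24 mm, and finish still holding them like that so that I can run the lock nut up. Leave the scoop and tamper in the drawer, do not disturb the other things, and do not dig the points into the wood.

Things in the scene. Friction and masses are not known exactly. Their poses are not given: they have to be found in the camera images.
- shelf: Birch plywood shelf unit, fixed, 310 deep (its x) x 300 wide (y) x 112 high; its front faces its own -x (towards the robot). Origin: under the middle of its front edge, on the bench. The canister and mug stand on its flat top.
- drawer (a joint): The unit's only drawer, its floor 22 above the bench: 0 shut, grows as it slides out along the shelf's -x, 0.24 m at its stop. It starts partly out (60 to 80 mm) and slides with about 2 N of friction. Fully out, the dividers lie just clear of the shelf's top. Its front panel is 15 thick, its top edge 92 above the bench.
- drawer_floor (a point): Middle of the front end of the drawer's inner floor. The inside runs 272 from here along the shelf's +x and 127 to either side, between walls reaching 46 above the floor. A partition along x, 32 high, 32 to the -y side of here, parts the dividers (+y side) from the scoop and tamper (-y side).
- drawer_handle (a point): Middle of the drawer's straight bar handle: 11 thick, 110 long along the shelf's y, 70 above the bench, bar centre 40 in front of the drawer's front panel; a post joins it to the panel 45 to either side of the middle.
- dividers: Spring dividers like big tweezers, lying flat in the drawer, points to the front (shelf's -x), mostly under the shelf's top until the drawer is out; 56 g. Own x to the points, z up. Origin: on the middle line where the legs are gripped, at mid-height of the strip, 60 behind the points. Straight strip legs 3 thick, 16 high (9 high within 42 of the points); bow end at x -101; brass cross screw, 56 wide, at x -50.
- dividers_grip (a point): The dividers' origin, between the dark grip lines (own x -10 to +10); the legs pivot at own x -90, y +-8. Width over the legs here: 37 at rest (points 46 apart), 23.8 at a gap of 24; 0.6 per mm of gap. Both legs swing in, to a gap of 8 at most, and spring open when let go. Each needs about 4 N here to start, 15 N at a gap of 24, 23 N when shut.
- point_left (a point): Sharp end of the dividers' leg on their own +y side, at mid-height of the strip.
- point_right (a point): Sharp end of the dividers' leg on their own -y side, at mid-height of the strip.
- blank: Birch plywood rack blank, 140 (its x) x 130 (y) x 18 thick, screwed flat on the bench left or right of the drawer. Origin: centre of its underside. Two slots are pencilled as pairs of lines along x from its -x edge, which looks away from the robot: the wide one, 24 apart, for the tamper, around y +20; a narrow one, 10 apart, for the scoop, around y -40. A red pencil lies on its +x half.
- slot (a point): Middle of the wide pair of lines on the blank's top face, 18 in from the edge where they begin; axes as the blank's (x along the lines, away from that edge, y across them, z up). The lines run from 18 before to 37 beyond this point.
- slot_line_left (a point): Point of the wide pair's +y line abreast of slot (12 from it).
- slot_line_right (a point): Point of the wide pair's -y line abreast of slot (12 from it).
- scoop: Aluminium coffee scoop, bowl 48 across and 26 high, handle 75 long, in the drawer's narrower part. Origin: centre of the bowl's underside.
- tamper: Turned wooden palm tamper, 68 high, 52 across its foot, standing in the drawer's narrower part, before the scoop. Origin: centre of its underside.
- canister: Cream ceramic canister with wooden lid, 104 across, 151 high, on the shelf unit. Origin: centre of its underside.
- mug: Glass mug, 80 across, 95 high, on the shelf unit. Origin: centre of its underside.
- tray: Green steel parts tray, fixed, 150 x 140 x 22, on the other side of the drawer from the blank. Origin: centre of its underside.
- tape: Yellow tape measure, 66 x 34 x 62 high, in the tray. Origin: centre of its underside.
- screws: Amber jar of screws, 48 across, 62 high, in the tray. Origin: centre of its underside.
- pencil: Red carpenter's pencil, 125 x 14 x 8, lying across the +x half of the blank. Origin: centre of its underside.
There are look-alikes about, which are no part of the job. There is more than one size of the blank; the one meant has the size given above.

How it is judged:
On the way, in this order (a step that is already met when the one before it is completed fails the run):
1. the drawer is pulled out to its stop (value of joint drawer above 0.232 m), for 0.2 s.
2. the dividers are lifted out of the drawer in the gripper (height (world z) of dividers above 0.11 m and contact force between the fingers and dividers above 1 N), for 0.2 s.
At the end, for the whole second after the job is handed in: The dividers hang in the gripper, heel off the bench and still, the gap between their points 24 +-2 mm, each point within 4 mm sideways of its own line of the wide pair, well on the length of the lines, and no more than 15 mm above the wood (at most resting lightly, under 4 N) (distance between point_left and point_right between 0.022 and 0.026 m and x of point_left in the frame of slot between -0.016 and 0.022 m and z of point_left in the frame of slot between -0.003 and 0.015 m and x of point_right in the frame of slot between -0.016 and 0.022 m and z of point_right in the frame of slot between -0.003 and 0.015 m and ((y of point_left in the frame of slot between 0.008 and 0.016 m and y of point_right in the frame of slot between -0.016 and -0.008 m) or (y of point_left in the frame of slot between -0.016 and -0.008 m and y of point_right in the frame of slot between 0.008 and 0.016 m)) and contact force between the fingers and dividers above 1 N and contact force between dividers and blank below 4 N and height (world z) of dividers above 0.014 m and linear speed of dividers below 0.03 m/s); the arm keeps its last pose, push and grip.
It fails at once if the points are dug into the blank (contact force between dividers and blank above 15 N).
It fails at once if the canister or mug is pushed about or tipped (distance of any of canister, mug from where it was at the start of the episode above 0.02 m or angle between any of canister, mug's own z axis and vertical above 0.3 rad).
It fails at once if the tape, screws or pencil are disturbed (distance of any of tape, screws, pencil from where it was at the start of the episode above 0.03 m).
It fails at once if the scoop or tamper leaves the drawer (height (world z) of scoop above 0.06 m or height (world z) of any of scoop, tamper below 0.01 m or height (world z) of tamper above 0.07 m).
It also fails if it takes over 53 s, if anything falls off the work surface, if the arm or the gripper's body presses on something with over 40 N, if the wrist force passes 120 N, or if a joint passes its speed limit or range.

ROBOT

A 7-joint arm with a two-finger parallel gripper is mounted at the origin on the work surface. World frame = base frame: x ahead of the robot, y to its left, z up, the work surface at z = 0. Lengths are in m, angles in rad, forces in N, time in s.
With the tool pointing down it reaches from about 0.375 to 0.925 m from the base axis. Payload 3.1 kg.
Tool frame: the origin (TCP) lies between the finger pads; the fingertips stand 25 mm ahead of it and the grasp point (between the pads) lies 6 mm ahead of it (ctrl.tip_extent is the distance from the TCP to the fingertips, in m); z points along the fingers, y is the direction in which the jaws open and shut (so a half turn about z gives the same grasp; the last joint's range is limited). The gripper opens to 85 mm and grips with 20 to 120 N. Pads are 22 mm wide; open, the fingers measure 114 mm over their backs; the gripper's body (76 mm by 85 mm) begins 54 mm behind the grasp point. The pads swing forward as they close: fully open they stand 13 mm farther back than shut.
Start: joints at [-0.098, 0.383, 0.044, 1.598, -0.018, 1.161, -0.05], TCP at [0.65, 0, 0.256] pointing down, gripper open.
Joint ranges: [-2.61, 2.61], [-0.41, 2.15], [-1.48, 1.57], [0, 2.5], [-1.57, 4.71], [0.05, 1.97], [-2.85, 2.85]. Speed limits (rad/s): [2.79, 2.79, 3.14, 3.14, 3.14, 3.14, 3.14].

INTERFACE

Orientations are given as a 3x3 rotation matrix whose columns are the frame's x, y, z axes.
In Python, from station import ctrl, grab_frame gives the robot as it stands.
- The arm moves only by the shell command python3 -m pendant 'ROWS' [FORCE]. ROWS is JSON, one flat list of numbers, 7 for each row, row after row: the shift along the tool's x, y, z in mm, then the turn, a rotation vector about the tool's x, y, z in degrees, then the finger opening in mm, from 0 to 85.4. In form: [x, y, z, wx, wy, wz, grip, x, y, z, wx, wy, wz, grip, ...]. A call has 1 to 12 rows; each row is the pose to reach, as a shift and turn from the pose commanded when the call began, along the tool's axes at that moment; what a row does not reach only later rows make up. A row lasts 1/10 s, in which the tool goes at most 50 mm and 8.59 degrees, less where a joint would pass 70% of its speed; a pose out of reach is approached as far as the arm can. A call with a gripper value outside its range is refused whole. The fingers move at their own pace and stop on an object; FORCE is the grip in N (left out, the last holds). Time passes only in rows, so rows that repeat a pose let the fingers close. It gives the time, the measured TCP pose, the force and the opening at its end, in the units of the state.
- ctrl.sense(): the state, without advancing time (a new reading comes with each control period).
- grab_frame(name): name is "scene" or "side" or "wrist"; returns a dict with "image" (420x560x3 uint8, blue, green, red), "vfov" (degrees; the focal length in pixels is half the picture's height over the tangent of half this angle, whatever the lens; pixels are square), "cx", "cy" (the principal point, pixels), "extrinsics" (4x4, takes a point from world to camera coordinates). Camera axes: x right, y down, z forward; pixel columns grow to the right and rows downward; lengths in m; the calibration is good to about 2 mm. A picture is of the moment at which its call begins. There is no depth.
- ctrl.sign_off(): hands the job in, once; it reports no verdict.
The state is a dict: "time": time; "joint_pos": joint angles; "qvel": joint speeds; "tau": joint torques, N m; "eef_pos": TCP position; "orientation": TCP orientation; "wrist_force": force on the tool from outside, world axes, zero at the start; "moment": the same for the moment, N m; "grip_width": finger opening in m.
Only numpy, scipy, OpenCV 4.12 (cv2) and the standard library are available. Lean on these libraries where they do the work, as an engineer would, in place of code of your own. Each camera call takes 0.05 s, during which the arm holds its last target.

## Working session

There is one attempt and no reset: what is moved stays moved. The work goes in short steps, Python scripts to look and compute and a shell command to move; the robot and the scene stay as the last step left them, time stands still between calls to the robot, and variables do not carry over. Pictures are saved under pics/ and viewed, and the job is handed in when it is done.

```bash
ls; mkdir -p pics
cat > h.py <<'E'
import numpy as np, cv2
from station import ctrl, grab_frame
def snap(name,fn):
    f=grab_frame(name); cv2.imwrite('pics/'+fn,f['image']); np.savez('pics/'+fn+'.npz',**{k:f[k] for k in f}); return f
def load(fn): return np.load('pics/'+fn+'.npz')
def K(f):
    h=f['image'].shape[0]; fl=h/2/np.tan(np.radians(float(f['vfov']))/2)
    return fl,float(f['cx']),float(f['cy'])
def ray(f,u,v):
    fl,cx,cy=K(f); E=np.array(f['extrinsics']); R=E[:3,:3];t=E[:3,3]
    d=R.T@np.array([(u-cx)/fl,(v-cy)/fl,1]); return -R.T@t,d
def onz(f,u,v,z):
    o,d=ray(f,u,v); return o+d*(z-o[2])/d[2]
def proj(f,p):
    fl,cx,cy=K(f); E=np.array(f['extrinsics']); q=E[:3,:3]@np.array(p)+E[:3,3]; return np.array([fl*q[0]/q[2]+cx,fl*q[1]/q[2]+cy])
E
python3 - <<'E'
from h import *
for n in ['scene','side','wrist']:
    f=snap(n,n+'0.png'); print(n,f['vfov'],f['cx'],f['cy']); E=np.array(f['extrinsics']);print(-E[:3,:3].T@E[:3,3],E[:3,:3].round(2).tolist())
print(ctrl.sense())
E
```

```text
pics
scene 50.17135360938052 280.018973755547 204.88568183118804
[1.4498519  0.27438689 1.13748219] [[-0.35, 0.94, 0.01], [0.68, 0.26, -0.69], [-0.65, -0.24, -0.72]]
side 46.191336282485956 273.76553546465465 207.17940870120526
[-0.15313742  0.6586802   0.90421216] [[-0.71, -0.7, 0.01], [-0.45, 0.45, -0.78], [0.54, -0.56, -0.63]]
wrist 67.53509253269726 278.62093062673625 208.32723226411971
[0.64985505 0.07970945 0.37284442] [[1.0, -0.0, -0.0], [0.0, -0.95, 0.31], [-0.0, -0.31, -0.95]]
{'time': 0.15, 'joint_pos': array([-0.09777854,  0.3836265 ,  0.04380145,  1.59919229, -0.01791561,
        1.16116723, -0.04989867]), 'qvel': array([-0.00302953, -0.00256949,  0.00045064, -0.00340504, -0.00054342,
        0.00041424, -0.00048746]), 'tau': array([ 2.19941270e-03, -4.34053266e+01,  1.02680024e+00, -2.49981201e+01,
        1.06983635e-02,  7.30535554e-03,  3.91670756e-05]), 'eef_pos': array([6.49332606e-01, 2.33297876e-05, 2.55198144e-01]), 'orientation': array([[-8.98951975e-05,  9.99997994e-01, -2.00073717e-03],
       [ 9.99999993e-01,  8.97536251e-05, -7.08498021e-05],
       [-7.06700866e-05, -2.00074352e-03, -9.99997996e-01]]), 'wrist_force': array([-0.26526242,  0.70755687,  0.19608855]), 'moment': array([-0.02771876,  0.0316736 ,  0.05204363]), 'grip_width': 0.08546122367982298}
```

View pics/scene0.png

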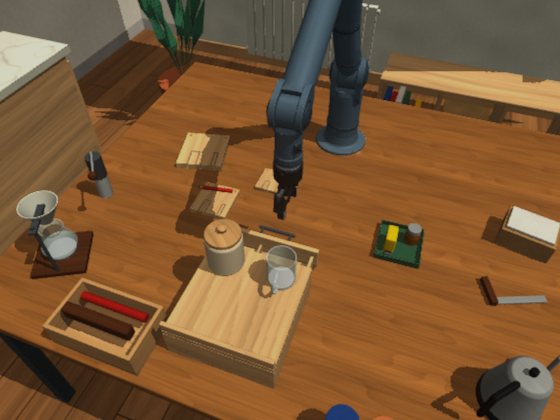

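View pics/side0.png

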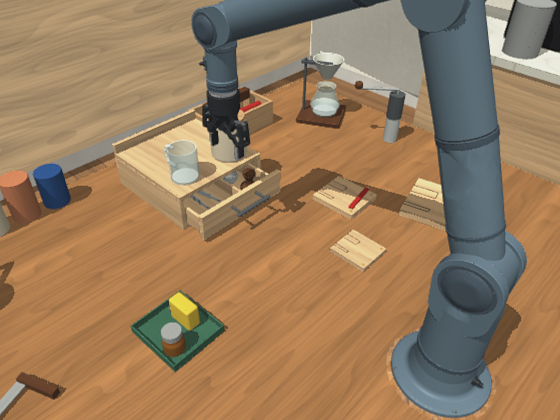

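View pics/wrist0.png

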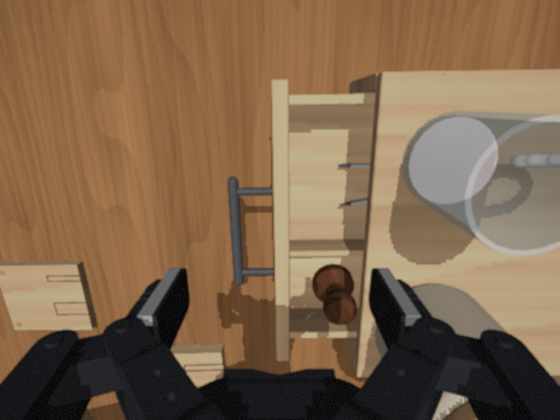

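Run:
```python
from h import *
f=load('side0.png'); w=load('wrist0.png')
a=cv2.resize(f['image'][165:275,290:450],None,fx=5,fy=5,interpolation=cv2.INTER_CUBIC); cv2.imwrite('pics/c1.png',a)
b=cv2.resize(w['image'][70:370,220:400],None,fx=2,fy=2,interpolation=cv2.INTER_CUBIC)
cv2.imwrite('pics/c2.png',b)
for p in [(233,180),(240,282)]: print('handle',onz(w,*p,0.07+0.0))
for p in [(281,80),(282,360)]: print('paneltop',onz(w,*p,0.092))
for p in [(380,72),(360,378)]: print('shelf front top',onz(w,*p,0.112))
```

```text
handle [0.60413786 0.00922316 0.07      ]
handle [ 0.60656152 -0.10559713  0.07      ]
paneltop [0.65120494 0.09919113 0.092     ]
paneltop [ 0.65286708 -0.19179832  0.092     ]
shelf front top [0.72678087 0.10342849 0.112     ]
shelf front top [ 0.73566095 -0.19629811  0.112     ]
```

View pics/c1.png

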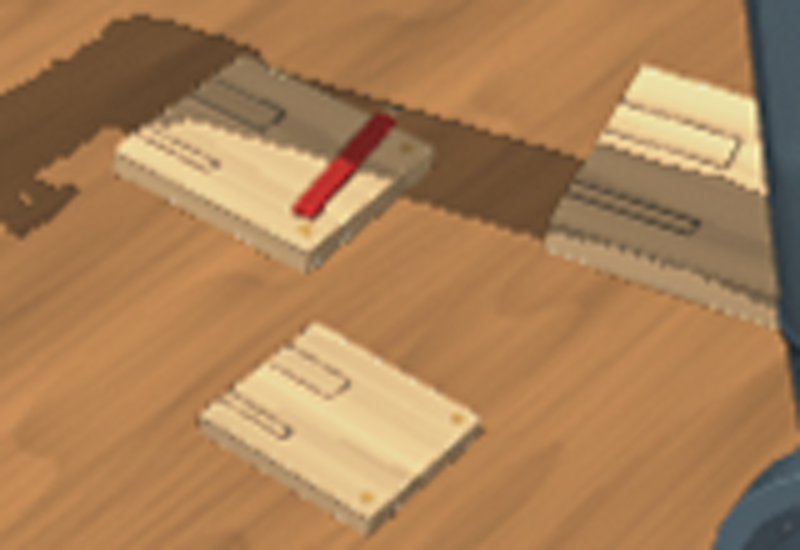

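View pics/c2.png

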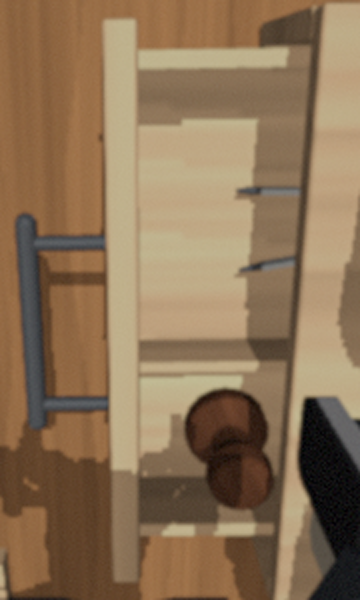

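Run:
```python
from h import *
f=load('side0.png')
def pt(u,v,z=.018): return onz(f,290+(u+.5)/5-.5,165+(v+.5)/5-.5,z)
for n,c in dict(A=[(240,57),(433,152),(309,255),(115,155)],B=[(315,322),(482,425),(365,517),(200,418)]).items():
    P=[pt(*q) for q in c]; print(n,np.round(P,4).tolist(),[round(np.linalg.norm(P[i]-P[(i+1)%4]),4) for i in range(4)])
C=[pt(640,68),pt(548,240)];print('C',C,np.linalg.norm(C[0]-C[1]))
for n,q in dict(wl=(214,80),wl2=(283,109),wr=(192,93),wr2=(270,123)).items(): print(n,pt(*q))
```

```text
A [[0.5725, -0.3726, 0.018], [0.4315, -0.3781, 0.018], [0.4253, -0.2507, 0.018], [0.562, -0.2427, 0.018]] [np.float64(0.1411), np.float64(0.1275), np.float64(0.1369), np.float64(0.1304)]
B [[0.3883, -0.208, 0.018], [0.2781, -0.2052, 0.018], [0.2816, -0.1091, 0.018], [0.3847, -0.1058, 0.018]] [np.float64(0.1102), np.float64(0.0961), np.float64(0.1031), np.float64(0.1022)]
C [array([ 0.39084962, -0.5391839 ,  0.018     ]), array([ 0.33790583, -0.35709472,  0.018     ])] 0.1896299376389547
wl [ 0.56846839 -0.34232931  0.018     ]
wl2 [ 0.52025941 -0.34881375  0.018     ]
wr [ 0.56937841 -0.32238898  0.018     ]
wr2 [ 0.51706746 -0.33216818  0.018     ]
```

Three blanks appear in the side view. A, with the red pencil, is at about (345,197) and measures 140 x 130. B is at about (358,250) and is roughly 105 x 100. C is at about (425,205) and is roughly 190 wide. A matches the stated size and has the pencil on it, and the crop confirms this. The wrist picture shows the handle bar running from (233,180) to (240,282), so I'll go to that first.

```bash
python3 -m pendant '[-24,-22,0,0,0,0,32, -48,-44,0,0,0,0,32, -48,-44,40,0,0,0,32, -48,-44,80,0,0,0,32, -48,-44,100,0,0,0,32,-48,-44,100,0,0,0,32,-48,-44,100,0,0,0,32]' 40
python3 - <<'E'
from h import *
print(ctrl.tip_extent); snap('side','side1.png');snap('wrist','wrist1.png')
E
```

```text
time: 0.85
eef_pos: [0.606, -0.048, 0.1563]
orientation: [[-0.0, 1.0, -0.001], [1.0, 0.0, -0.0], [-0.0, -0.001, -1.0]]
wrist_force: [0.2, -0.5, 0.8]
grip_width: 0.0321
0.025
```

View pics/wrist1.png

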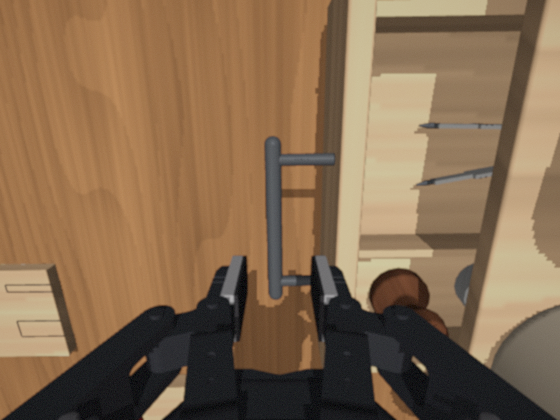

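View pics/side1.png

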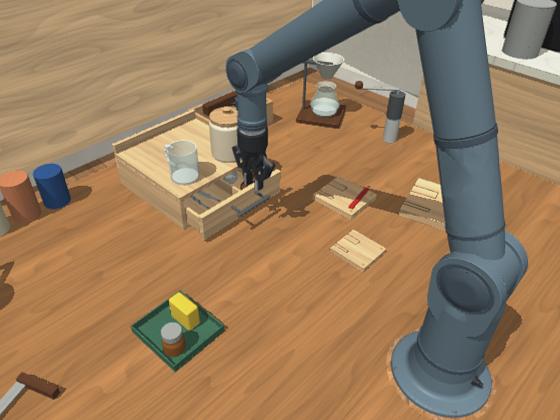

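Run:
```python
from h import *
w=load('wrist1.png')
for p in [(272,138),(276,298)]: print(onz(w,*p,.07))
for p in [(355,5),(337,415)]: print('front-top edge?',onz(w,*p,.092))
s=load('side1.png'); print(proj(s,[.606,-.048,.13]))
for e in [(.6054,.008,.07),(.6054,-.104,.07)]: print(proj(s,e))
```

```text
[0.60341462 0.01146786 0.07      ]
[ 0.60561088 -0.10778109  0.07      ]
front-top edge? [0.6463542  0.07970778 0.092     ]
front-top edge? [ 0.65337086 -0.19977863  0.092     ]
[253.66316091 186.62623121]
[238.82929847 213.93313309]
[268.84694426 195.57858523]
```

```bash
python3 -m pendant '[0,-2,25,0,0,0,32, 0,-2,50,0,0,0,32, 0,-2,70,0,0,0,32, 0,-2,80,0,0,0,32, 0,-2,80,0,0,0,8, 0,-2,80,0,0,0,8, 0,-2,80,0,0,0,8, 0,-2,80,0,0,0,8]' 60
```

```text
time: 1.75
eef_pos: [0.6046, -0.048, 0.0772]
orientation: [[-0.001, 1.0, 0.002], [1.0, 0.001, -0.0], [-0.0, 0.002, -1.0]]
wrist_force: [0.2, -0.5, -1.9]
grip_width: 0.0088
```

```bash
python3 -m pendant '[0,-8,0,0,0,0,4, 0,-18,0,0,0,0,4, 0,-30,0,0,0,0,4, 0,-42,0,0,0,0,4, -1,-54,0,0,0,0,4, -1,-66,0,0,0,0,4, -1,-66,0,0,0,0,4]' 60
python3 - <<'E'
from h import *
snap('side','side2.png')
E
```

```text
time: 2.45
eef_pos: [0.5352, -0.0489, 0.0771]
orientation: [[0.0, 1.0, -0.004], [1.0, -0.0, 0.0], [0.0, -0.004, -1.0]]
wrist_force: [-2.4, -0.6, 7.4]
grip_width: 0.0087
```

View pics/side2.png

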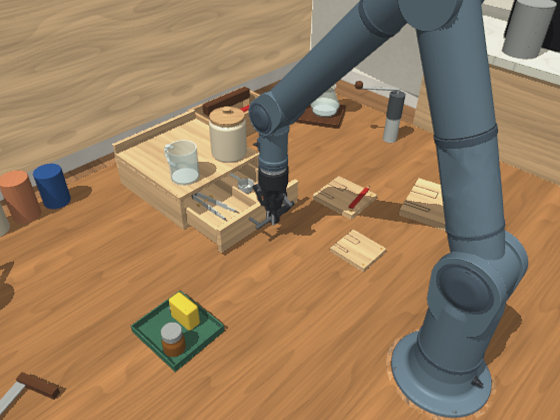

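The drawer is following the gripper, so I'll pull the rest of the way and slow down near the stop.

```bash
python3 -m pendant '[0,-10,0,0,0,0,4, 0,-20,0,0,0,0,4, 0,-30,0,0,0,0,4, -1,-40,0,0,0,0,4, -1,-50,0,0,0,0,4, -1,-60,0,0,0,0,4, -2,-70,0,0,0,0,4, -2,-78,0,0,0,0,4, -2,-83,0,0,0,0,4, -2,-87,0,0,0,0,4,-2,-90,0,0,0,0,4, -2,-92,0,0,0,0,4]' 60;python3 -m pendant '[0,-2,0,0,0,0,4, 0,-4,0,0,0,0,4, 0,-6,0,0,0,0,4,0,-8,0,0,0,0,4,0,-8,0,0,0,0,4,0,-8,0,0,0,0,4]'
```

```text
time: 3.7
eef_pos: [0.4459, -0.0501, 0.0771]
orientation: [[-0.001, 1.0, 0.001], [1.0, 0.001, 0.001], [0.001, 0.001, -1.0]]
wrist_force: [1.7, 0.5, 6.8]
grip_width: 0.0091
time: 4.3
eef_pos: [0.4377, -0.0502, 0.077]
orientation: [[-0.001, 1.0, 0.0], [1.0, 0.001, 0.001], [0.001, 0.0, -1.0]]
wrist_force: [0.3, 0.8, 8.0]
grip_width: 0.0091
```

```bash
python3 -m pendant '[0,-2,0,0,0,0,4, 0,-4,0,0,0,0,4, 0,-6,0,0,0,0,4,0,-6,0,0,0,0,4]';python3 -m pendant '[0,-2,0,0,0,0,4, 0,-4,0,0,0,0,4, 0,-6,0,0,0,0,4,0,-6,0,0,0,0,4]'
```

```text
time: 4.7
eef_pos: [0.4345, -0.0503, 0.0771]
orientation: [[-0.001, 1.0, 0.007], [1.0, 0.001, 0.001], [0.001, 0.007, -1.0]]
wrist_force: [7.4, 1.2, 0.6]
grip_width: 0.0089
time: 5.1
eef_pos: [0.4343, -0.0502, 0.0772]
orientation: [[-0.001, 1.0, 0.02], [1.0, 0.001, 0.0], [0.0, 0.02, -1.0]]
wrist_force: [18.7, 0.6, -19.0]
grip_width: 0.0089
```

It is at the stop: x stays at 0.434 and the pull has risen to 19 N. I'll relax, let go and rise.

```bash
python3 -m pendant '[0,4,0,0,0,0,4, 0,8,0,0,0,0,10, 0,8,0,0,0,0,30, 0,8,0,0,0,0,30, 0,8,-20,0,0,0,30, 0,8,-60,0,0,0,30, 0,8,-100,0,0,0,30, 0,48,-150,0,0,0,60, 0,98,-190,0,0,0,85, 0,108,-190,0,0,0,85, 0,108,-190,0,0,0,85]' 30
python3 - <<'E'
from h import *
for n in ['side','wrist']: f=snap(n,n+'3.png')
f=load('side3.png')['image']; cv2.imwrite('pics/c3.png',cv2.resize(f[140:290,170:330],None,fx=5,fy=4))
E
```

```text
time: 6.2
eef_pos: [0.5378, -0.0508, 0.2689]
orientation: [[-0.0, 1.0, 0.006], [1.0, 0.0, 0.0], [0.0, 0.006, -1.0]]
wrist_force: [-0.5, 0.9, -0.1]
grip_width: 0.0845
```

View pics/wrist3.png

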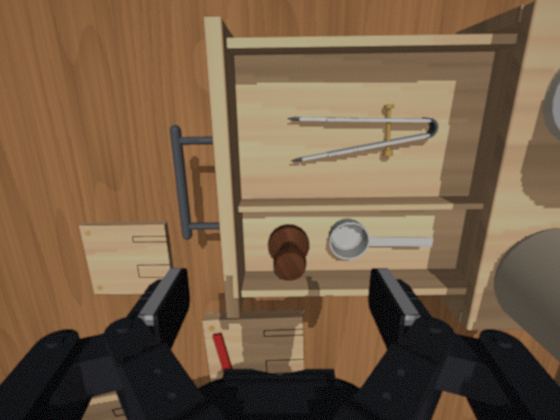

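View pics/side3.png

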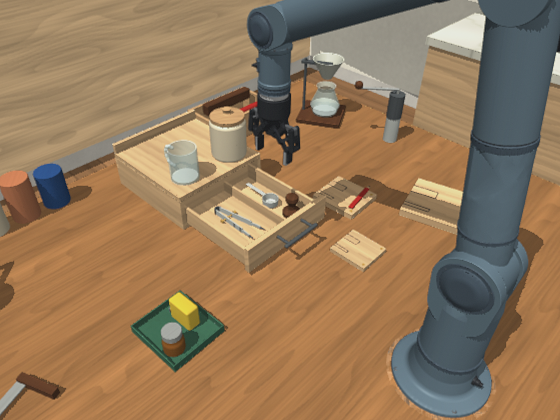

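Run:
```python
from h import *
w=load('wrist3.png')
cv2.imwrite('pics/c4.png',cv2.resize(w['image'][90:180,280:450],None,fx=4.7,fy=4.7,interpolation=cv2.INTER_CUBIC))
```

```text
(no output)
```

View pics/c4.png

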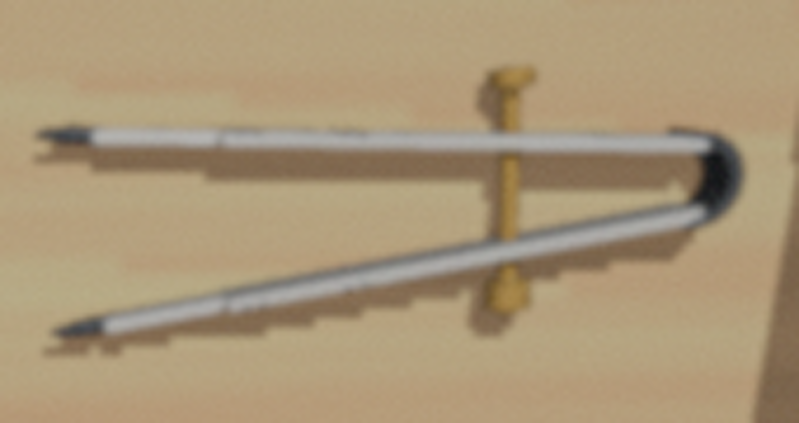

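```bash
python3 - <<'E'
from h import *
w=load('wrist3.png')
def pt(u,v,z): return onz(w,280+(u+.5)/4.7-.5,90+(v+.5)/4.7-.5,z)
a=pt(38,135,.031);b=pt(55,332,.031);c=pt(743,174,.036); m=(a+b)/2
print(a,b,c,np.linalg.norm(a-b)); d=(m-c)[:2]; L=np.linalg.norm(d); d/=L
print('len',L,'yaw from -x deg',np.degrees(np.arctan2(-d[1],-d[0])),'perp',np.degrees(np.arctan2((a-b)[1],(a-b)[0])))
g=m[:2]-60*d/1000; print('grip',g, 'legs dist')
# handle/grip in side view check
s=load('side3.png'); print(proj(s,[*a[:2],.03]),proj(s,[*b[:2],.03]),proj(s,c))
st=ctrl.sense(); R=st['orientation'];p=st['eef_pos']; print(p,R)
E
python3 - <<'E'
import sys; sys.path.insert(0,'.')
import os; os.chdir('.')
from h import *
s=load('side3.png'); cv2.imwrite('pics/c5.png',cv2.resize(s['image'][185:250,190:320],None,fx=6,fy=6,interpolation=cv2.INTER_CUBIC))
E
```

```text
[0.5446617  0.01484644 0.031     ] [ 0.54911921 -0.03062999  0.031     ] [0.70592828 0.0063425  0.036     ] 0.045694361009470386
len 0.1596735542441745 yaw from -x deg 5.1144840095298 perp 95.5981397432941
grip [ 0.60665157 -0.00254301] legs dist
[253.11699567 237.42868762] [264.30390207 228.46013733] [215.41454047 206.62362396]
[ 0.53232755 -0.05107103  0.26484013] [[ 4.03197113e-04  9.99990941e-01 -4.23741538e-03]
 [ 9.99999914e-01 -4.02800782e-04  9.43842500e-05]
 [ 9.26765607e-05 -4.23745307e-03 -9.99991018e-01]]
```

View pics/c5.png

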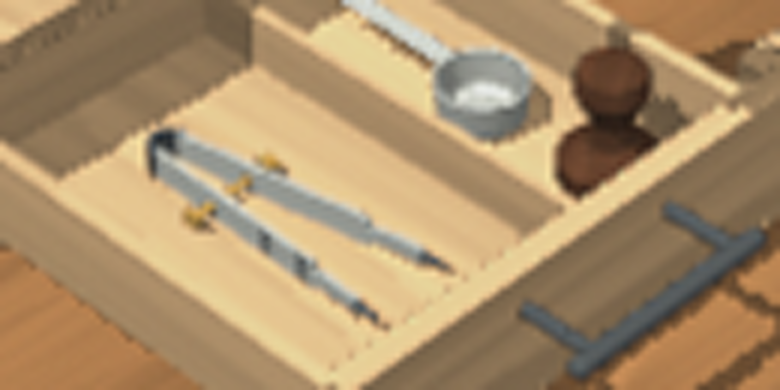

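Run:
```python
from h import *
s=load('side3.png')
def pt(u,v,z): return onz(s,190+(u+.5)/6-.5,185+(v+.5)/6-.5,z)
a=pt(387,325,.030);b=pt(455,270,.030); m=(a+b)/2
print(a,b,np.linalg.norm(a-b),m, np.degrees(np.arctan2((a-b)[1],(a-b)[0])), pt(160,128,.038))
print(ctrl.sense()['eef_pos'])
```

```text
[0.53921212 0.01656386 0.03      ] [ 0.54382572 -0.02956774  0.03      ] 0.04636171931229183 [ 0.54151892 -0.00650194  0.03      ] 95.71112966191787 [0.70470462 0.0041666  0.038     ]
[ 0.53232755 -0.05107103  0.26484013]
```

```bash
python3 -m pendant '[49,70,60,0,0,-8,60, 49,70,100,0,0,-16,60, 49,70,100,0,0,-24,60, 49,70,100,0,0,-32,60, 49,70,100,0,0,-40,60, 49,70,100,0,0,-48,60, 49,70,100,0,0,-56,60, 49,70,100,0,0,-64,60, 49,70,100,0,0,-72,60, 49,70,100,0,0,-80,60, 49,70,100,0,0,-88,60, 49,70,100,0,0,-95.3,60]' 30; python3 -m pendant '[0,0,0,0,0,0,60,0,0,0,0,0,0,60,0,0,0,0,0,0,60]'
python3 - <<'E'
from h import *
f=snap('wrist','wrist4.png'); print(ctrl.sense()['joint_pos'],ctrl.sense()['eef_pos'],ctrl.sense()['orientation'])
E
```

```text
time: 7.5
eef_pos: [0.5999, -0.0026, 0.1636]
orientation: [[-0.995, -0.098, -0.007], [-0.098, 0.995, -0.001], [0.007, -0.0, -1.0]]
wrist_force: [-0.9, 0.3, 0.3]
grip_width: 0.06
time: 7.8
eef_pos: [0.6026, -0.0022, 0.1654]
orientation: [[-0.996, -0.091, -0.002], [-0.091, 0.996, -0.0], [0.002, -0.0, -1.0]]
wrist_force: [-0.4, 0.4, 0.4]
grip_width: 0.0598
[ 0.13568575  0.40446111 -0.24525939  1.78043903  0.11608051  0.97234157
  1.50571298] [ 0.60305329 -0.00208071  0.16567779] [[-9.95847473e-01 -9.10233679e-02 -1.59909735e-03]
 [-9.10230233e-02  9.95848747e-01 -2.87122738e-04]
 [ 1.61859397e-03 -1.40375778e-04 -9.99998680e-01]]
```

View pics/wrist4.png

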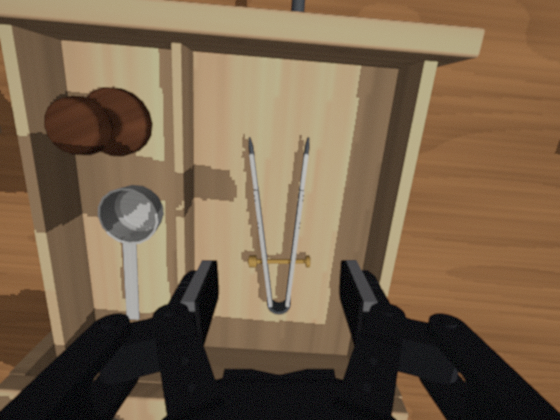

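Run:
```python
from h import *
w=load('wrist4.png')
a=onz(w,250,138,.031);b=onz(w,307,138,.031);c=onz(w,279,313,.034)
m=(a+b)/2; d=(m-c)[:2]; L=np.linalg.norm(d); d/=L
print(a,b,c,np.linalg.norm(a-b),L,np.degrees(np.arctan2(-d[1],-d[0])),m[:2]-.06*d)
```

```text
[ 0.54942698 -0.03048698  0.031     ] [0.5453897  0.01424565 0.031     ] [0.70743284 0.00678071 0.034     ] 0.044914445795543274 0.16071680273173428 5.3200020332786035 [ 0.60714988 -0.00255757]
```

```bash
python3 -m pendant '[-2,0,40,0,0,0,60, -2,0,80,0,0,0,60, -2,0,105,0,0,0,60, -2,0,114,0,0,0,60, -2,0,114,0,0,0,60,-2,0,114,0,0,0,45,-2,0,114,0,0,0,45,-2,0,114,0,0,0,40]' 40
python3 - <<'E'
from h import *
snap('wrist','wrist5.png'); print(ctrl.sense()['eef_pos'])
E
```

```text
time: 8.65
eef_pos: [0.6075, -0.0017, 0.0541]
orientation: [[-0.996, -0.092, 0.003], [-0.092, 0.996, 0.0], [-0.003, -0.0, -1.0]]
wrist_force: [0.1, -0.8, 0.1]
grip_width: 0.0398
[ 0.60719169 -0.00177005  0.0538596 ]
```

View pics/wrist5.png

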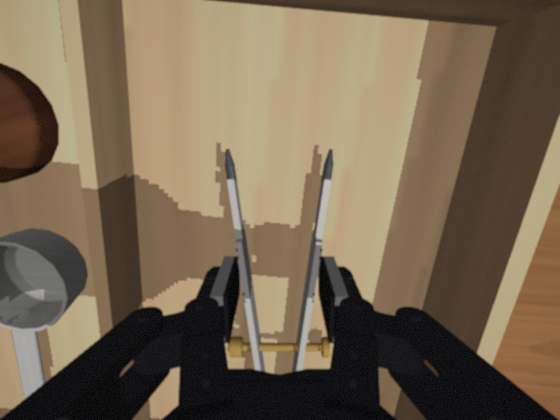

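```bash
python3 -m pendant '[0,0,3,0,0,0,40,0,0,4,0,0,0,40,0,0,4,0,0,0,30,0,0,4,0,0,0,30,0,0,4,0,0,0,30,0,0,4,0,0,0,30,0,0,4,0,0,0,30]' 40
python3 - <<'E'
from h import *
snap('wrist','wrist6.png'); print(ctrl.sense()['eef_pos'])
E
```

```text
time: 9.4
eef_pos: [0.6063, -0.0019, 0.0491]
orientation: [[-0.996, -0.092, 0.0], [-0.092, 0.996, -0.0], [-0.0, -0.0, -1.0]]
wrist_force: [-1.9, -0.0, 6.1]
grip_width: 0.0305
[ 0.60634419 -0.00194764  0.04910848]
```

View pics/wrist6.png

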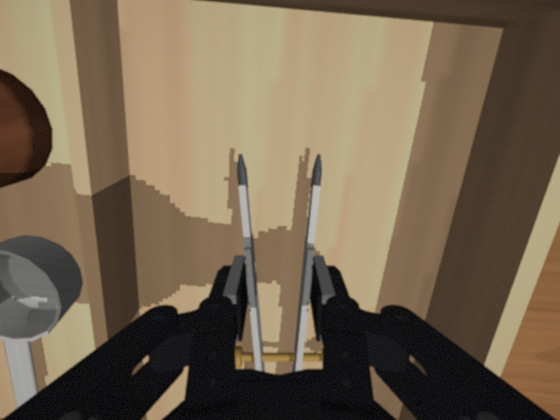

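```bash
python3 -m pendant '[0,0,-1,0,0,0,26,0,0,-2,0,0,0,24,0,0,-2,0,0,0,24,0,0,-2,0,0,0,24,0,0,-2,0,0,0,24]' 50; python3 -m pendant '[0,0,-6,0,0,0,24,0,0,-15,0,0,0,24,0,0,-30,0,0,0,24,0,0,-50,0,0,0,24,0,0,-70,0,0,0,24,0,0,-90,0,0,0,24,0,0,-110,0,0,0,24,0,0,-120,0,0,0,24,0,0,-120,0,0,0,24,0,0,-120,0,0,0,24]'
python3 - <<'E'
from h import *
snap('wrist','wrist7.png'); snap('side','side7.png');s=ctrl.sense();print(s['eef_pos'],s['joint_pos'],s['grip_width'])
E
```

```text
time: 9.95
eef_pos: [0.6057, -0.0018, 0.0499]
orientation: [[-0.996, -0.093, -0.001], [-0.093, 0.996, 0.0], [0.001, 0.0, -1.0]]
wrist_force: [-0.2, 0.7, -0.8]
grip_width: 0.0243
time: 10.95
eef_pos: [0.6057, -0.0018, 0.1703]
orientation: [[-0.996, -0.092, -0.0], [-0.092, 0.996, -0.0], [0.0, -0.0, -1.0]]
wrist_force: [0.9, 0.3, -0.7]
grip_width: 0.0245
[ 0.60495622 -0.00190121  0.16901588] [ 0.13702851  0.40443307 -0.24736828  1.77266651  0.11601507  0.98120402
  1.50731975] 0.024465835569607703
```

View pics/wrist7.png

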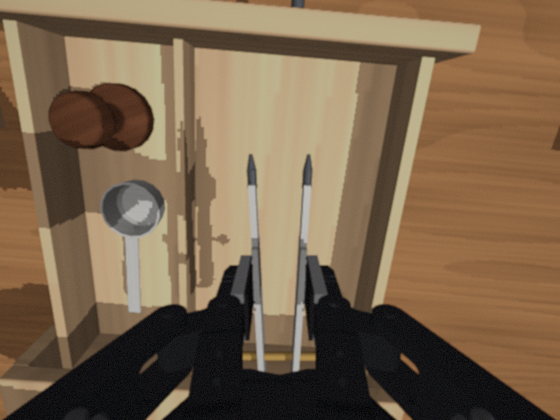

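View pics/side7.png

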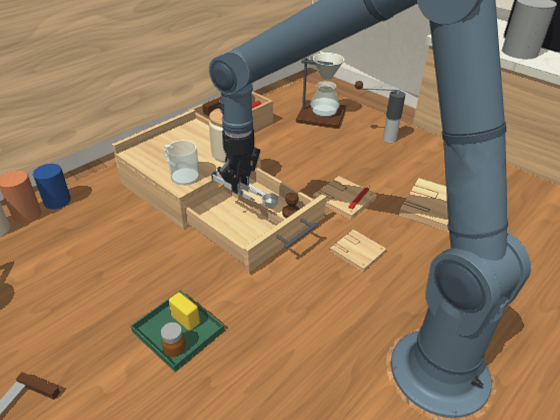

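```bash
python3 -m pendant '[2,-20,0,0,0,0,24, 4,-50,0,0,0,0,24, 6,-85,0,0,0,0,24, 8,-120,0,0,0,0,24, 10,-155,0,0,0,0,24, 12,-190,0,0,0,0,24, 14,-225,0,0,0,0,24, 16,-260,0,0,0,0,24, 19,-290,0,0,0,0,24, 21,-315,0,0,0,0,24, 21,-335,0,0,0,0,24, 21,-335,0,0,0,2,24]'; python3 -m pendant '[0,0,0,0,0,0,24,0,0,0,0,0,0,24,0,0,0,0,0,0,24]'
python3 - <<'E'
from h import *
snap('wrist','wrist8.png'); snap('side','side8.png');snap('scene','scene8.png');s=ctrl.sense();print(s['eef_pos'],s['orientation'],s['grip_width'])
E
```

```text
time: 12.25
eef_pos: [0.6136, -0.3429, 0.1682]
orientation: [[-0.999, -0.05, -0.003], [-0.05, 0.999, -0.002], [0.003, -0.002, -1.0]]
wrist_force: [-0.5, 0.6, -0.5]
grip_width: 0.0239
time: 12.55
eef_pos: [0.6161, -0.3358, 0.1695]
orientation: [[-0.998, -0.06, -0.001], [-0.06, 0.998, 0.001], [0.001, 0.001, -1.0]]
wrist_force: [0.0, -0.4, -0.2]
grip_width: 0.0244
[ 0.6162728  -0.33639203  0.17020179] [[-9.98252661e-01 -5.90898934e-02 -9.85108519e-05]
 [-5.90899266e-02  9.98252592e-01  3.77546361e-04]
 [ 7.60295391e-05  3.82707659e-04 -9.99999924e-01]] 0.0245243174101976
```

View pics/wrist8.png

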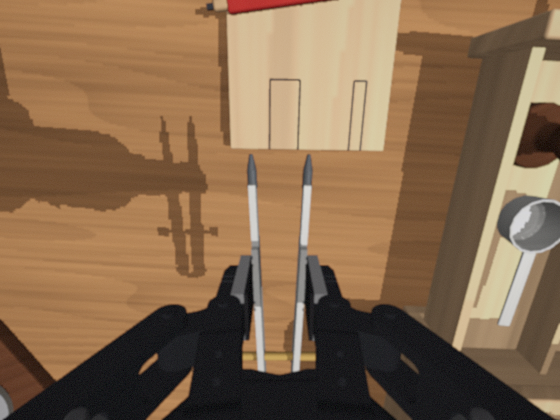

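View pics/side8.png

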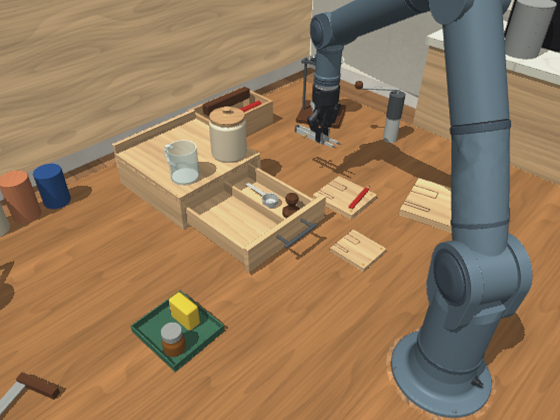

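View pics/scene8.png

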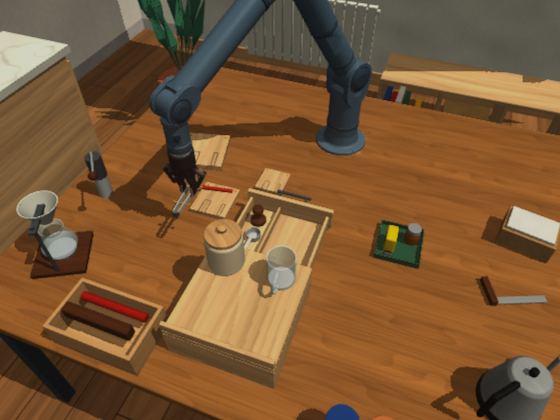

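Run:
```python
from h import *
w=load('wrist8.png'); s=load('side8.png')
cv2.imwrite('pics/c6.png',cv2.resize(w['image'][70:190,220:360],None,fx=5,fy=5,interpolation=cv2.INTER_CUBIC))
cv2.imwrite('pics/c7.png',cv2.resize(s['image'][100:220,285:385],None,fx=5,fy=5,interpolation=cv2.INTER_CUBIC))
```

```text
(no output)
```

View pics/c6.png

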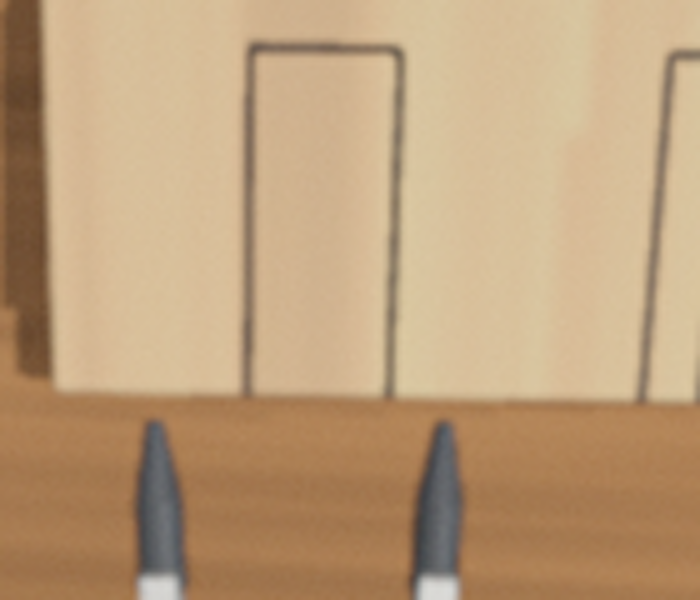

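View pics/c7.png

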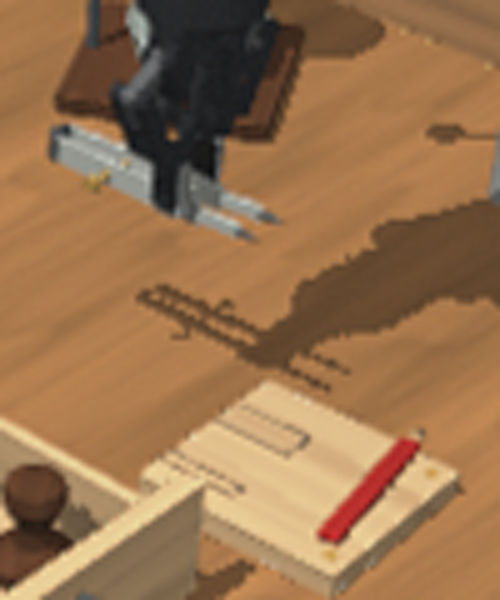

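Run:
```python
from h import *
w=load('wrist8.png'); s=load('side8.png')
W=lambda u,v:(220+(u+.5)/5-.5,70+(v+.5)/5-.5)
S=lambda u,v:(285+(u+.5)/5-.5,100+(v+.5)/5-.5)
def tri(pw,ps):
    A=[];b=[]
    for f,p in((w,pw),(s,ps)):
        o,d=ray(f,*p); d/=np.linalg.norm(d); M=np.eye(3)-np.outer(d,d); A.append(M); b.append(M@o)
    return np.linalg.lstsq(np.vstack(A),np.hstack(b),rcond=None)[0]
# image-left point = world -y = ?
pL=tri(W(154,421),S(286,220)); pR=tri(W(444,421),S(259,240))
print('tri',pL,pR,np.linalg.norm(pL-pR))
for z in(.145,.149,.153):
    a=onz(w,*W(154,421),z);b=onz(w,*W(444,421),z);print(z,a,b,np.linalg.norm(a-b))
q={k:onz(w,*W(*v),.018) for k,v in dict(l0=(247,395),l1=(254,47),r0=(389,398),r1=(401,48),cl=(55,390)).items()}
q0=onz(w,384,150,.018)
for k in q: print(k,q[k])
print('spacing',np.linalg.norm(q['l0']-q['r0']),np.linalg.norm(q['l1']-q['r1']),'edge len',np.linalg.norm(q['cl']-q0))
m0=(q['l0']+q['r0'])/2;m1=(q['l1']+q['r1'])/2;d=(m1-m0);print(np.linalg.norm(d));d/=np.linalg.norm(d)
print('slot',m0+.018*d,'yaw',np.degrees(np.arctan2(-d[1],-d[0])), 'edge yaw',np.degrees(np.arctan2((q0-q['cl'])[1],(q0-q['cl'])[0]))-90)
# side estimate
qs={k:onz(s,*S(*v),.018) for k,v in dict(l0=(246,404),r0=(220,420),l1=(308,437),r1=(290,455)).items()};print(qs)
```

```text
tri [ 0.55672743 -0.35256957  0.15086034] [ 0.5557006  -0.32717653  0.14898708] 0.025482738978481707
0.145 [ 0.55791782 -0.35285009  0.145     ] [ 0.55637291 -0.32669655  0.145     ] 0.0261991333164271
0.149 [ 0.55730752 -0.35253594  0.149     ] [ 0.555806  -0.3271168  0.149    ] 0.02546344837088303
0.153 [ 0.55669723 -0.35222178  0.153     ] [ 0.55523908 -0.32753704  0.153     ] 0.02472776342533891
l0 [ 0.57196099 -0.34718252  0.018     ]
l1 [ 0.51711481 -0.34879648  0.018     ]
r0 [ 0.57104082 -0.32304274  0.018     ]
r1 [ 0.5158725 -0.3254409  0.018    ]
cl [ 0.5730441  -0.37976466  0.018     ]
spacing 0.024157317968315457 0.02338860317998951 edge len 0.13054352843151973
0.05504381642055893
slot [ 0.55351286 -0.33576864  0.018     ] yaw 2.0885954552362698 edge yaw 2.4946636171342647
{'l0': array([ 0.56610485, -0.3461859 ,  0.018     ]), 'r0': array([ 0.56678295, -0.32210102,  0.018     ]), 'l1': array([ 0.51838758, -0.34641827,  0.018     ]), 'r1': array([ 0.51485773, -0.32457327,  0.018     ])}
```

```bash
python3 -m pendant '[4,3,20,0,0,1,23.3, 4,3,50,0,0,1,23.3, 4,3,75,0,0,1,23.3, 4,3,90,0,0,1,23.3, 4,3,95,0,0,1,23.3, 4,3,95,0,0,1,23.3, 4,3,95,0,0,1,23.3, 4,3,95,0,0,1,23.3]' 50
python3 - <<'E'
from h import *
w=snap('wrist','wrist9.png'); s=snap('side','side9.png');t=ctrl.sense();print(t['eef_pos'],t['orientation'],t['grip_width'])
cv2.imwrite('pics/c8.png',cv2.resize(w['image'][70:190,220:360],None,fx=5,fy=5,interpolation=cv2.INTER_CUBIC))
cv2.imwrite('pics/c9.png',cv2.resize(s['image'][120:220,285:385],None,fx=6,fy=6,interpolation=cv2.INTER_CUBIC))
E
```

```text
time: 13.5
eef_pos: [0.6132, -0.3352, 0.0772]
orientation: [[-0.999, -0.04, 0.003], [-0.04, 0.999, -0.002], [-0.003, -0.002, -1.0]]
wrist_force: [0.5, -0.5, -0.1]
grip_width: 0.0236
[ 0.61284971 -0.33502462  0.07681472] [[-0.99919339 -0.04008791  0.00235014]
 [-0.04009065  0.99919541 -0.00112759]
 [-0.00230305 -0.00122089 -0.9999966 ]] 0.023719674829357818
```

View pics/c8.png

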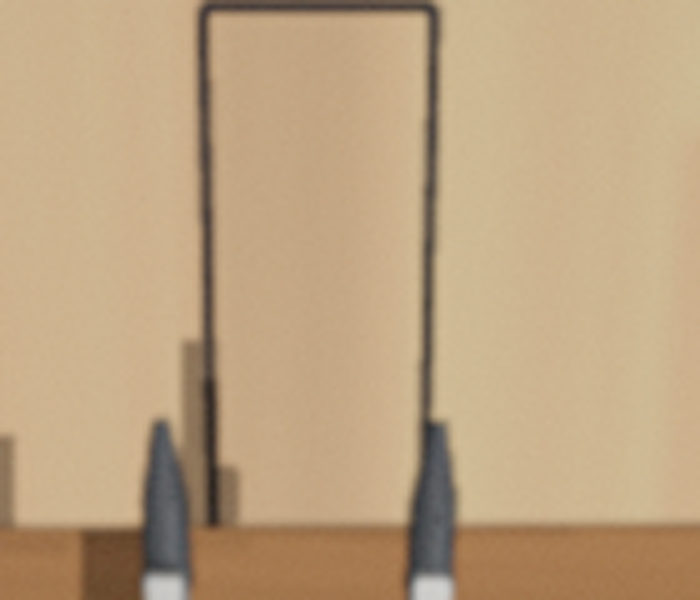

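View pics/c9.png

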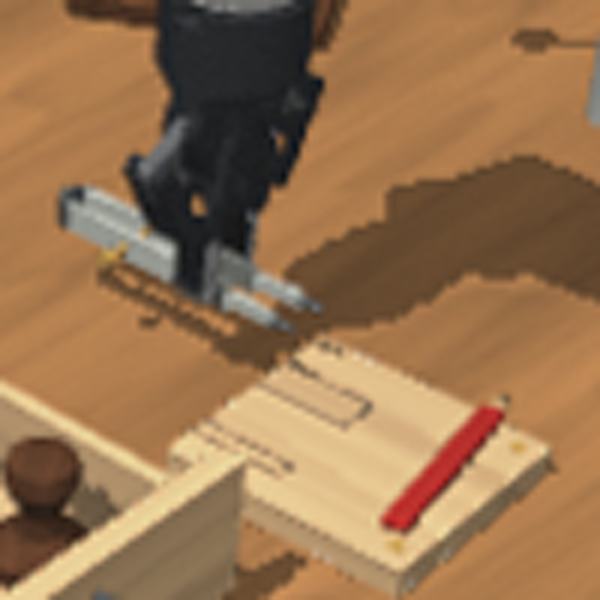

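Run:
```python
from h import *
w=load('wrist9.png'); s=load('side9.png')
W=lambda u,v:(220+(u+.5)/5-.5,70+(v+.5)/5-.5)
S=lambda u,v:(285+(u+.5)/6-.5,120+(v+.5)/6-.5)
for z in (.054,.0575):
    a=onz(w,*W(161,421),z);b=onz(w,*W(437,421),z);print(z,a,b,np.linalg.norm(a-b),(a+b)/2)
    print('side',onz(s,*S(321,307),z),onz(s,*S(292,327),z))
q={k:onz(w,*W(*v),.018) for k,v in dict(l0=(212,524),l1=(204,8),r1=(436,8),rm=(429,300),r0=(424,524)).items()}
for k in q: print(k,q[k])
m0=(q['l0']+q['r0'])/2;m1=(q['l1']+q['r1'])/2;d=(m1-m0)[:2];print(np.linalg.norm(d));d/=np.linalg.norm(d)
slot=m0[:2]+.018*d;n=np.array([-d[1],d[0]])
print('slot',slot,'yaw',np.degrees(np.arctan2(-d[1],-d[0])))
for p in (a,b,(a+b)/2): r=p[:2]-slot; print('in slot x,y',r@d,r@n)
R=np.array(ctrl.sense()['orientation']);print('tool x,y per slot x,y',R[:2,:2].T@np.array([d,n]).T)
```

```text
0.054 [ 0.55450894 -0.35042092  0.054     ] [ 0.55353044 -0.32577683  0.054     ] 0.024663512186240643 [ 0.55401969 -0.33809888  0.054     ]
side [ 0.55910687 -0.35308854  0.054     ] [ 0.55836734 -0.32919026  0.054     ]
0.0575 [ 0.55396677 -0.350141    0.0575    ] [ 0.55301258 -0.32610941  0.0575    ] 0.02405052228534643 [ 0.55348968 -0.33812521  0.0575    ]
side [ 0.55617483 -0.34892347  0.0575    ] [ 0.55543834 -0.32512357  0.0575    ]
l0 [ 0.57161821 -0.3473135   0.018     ]
l1 [ 0.51725489 -0.34938104  0.018     ]
r1 [ 0.51630671 -0.3253644   0.018     ]
rm [ 0.54570971 -0.32413131  0.018     ]
r0 [ 0.57065302 -0.32304283  0.018     ]
0.054399097814020664
slot [ 0.55315026 -0.33590432] yaw 2.31204075223496
in slot x,y -0.00024150823513760305 0.014258035086086958
in slot x,y -0.00025757444359512124 -0.009792481832991745
in slot x,y -0.0002495413393663067 0.002232776626547604
tool x,y per slot x,y [[ 9.99997316e-01 -2.51222566e-04]
 [-2.54034830e-04 -9.99999222e-01]]
```

```bash
python3 -m pendant '[3,2.2,8,0,0,0,23.3, 3,2.2,16,0,0,0,23.3, 3,2.2,24,0,0,0,23.3, 3,2.2,29,0,0,0,23.3, 3,2.2,29,0,0,0,23.3, 3,2.2,29,0,0,0,23.3, 3,2.2,29,0,0,0,23.3,3,2.2,29,0,0,0,23.3,3,2.2,29,0,0,0,23.3]' 50
python3 - <<'E'
from h import *
w=snap('wrist','wrist10.png'); s=snap('side','side10.png');snap('scene','scene10.png');t=ctrl.sense();print(t['time'],t['eef_pos'],t['grip_width'],t['wrist_force'])
cv2.imwrite('pics/c10.png',cv2.resize(w['image'][70:190,220:360],None,fx=5,fy=5,interpolation=cv2.INTER_CUBIC))
cv2.imwrite('pics/c11.png',cv2.resize(s['image'][120:220,285:385],None,fx=6,fy=6,interpolation=cv2.INTER_CUBIC))
E
```

```text
time: 14.5
eef_pos: [0.6091, -0.3326, 0.0467]
orientation: [[-0.999, -0.04, 0.001], [-0.04, 0.999, -0.0], [-0.001, -0.0, -1.0]]
wrist_force: [0.3, -0.0, -0.6]
grip_width: 0.0237
14.65 [ 0.60888218 -0.33251221  0.04647064] 0.023505965629438547 [ 0.35776262 -0.655601   -0.74577608]
```

View pics/c10.png

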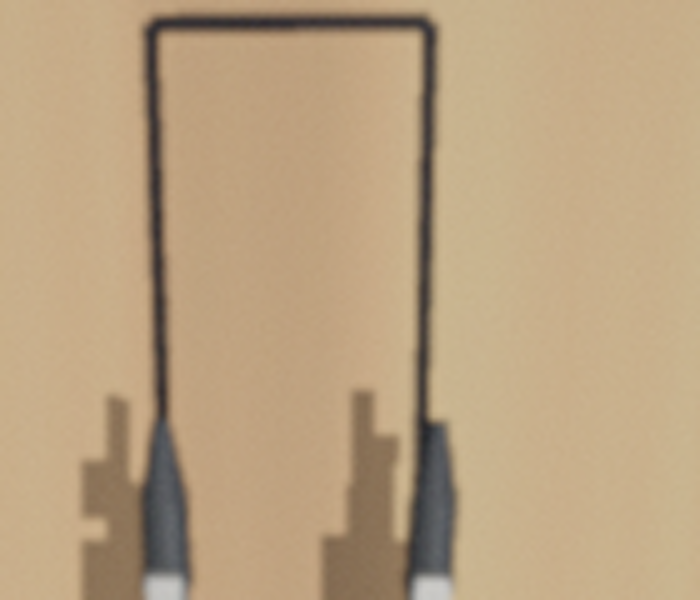

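View pics/c11.png

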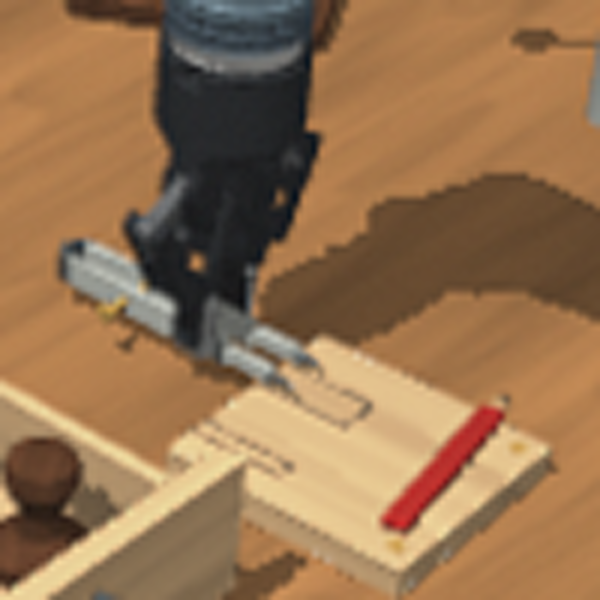

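Run:
```python
from h import *
w=load('wrist10.png'); s=load('side10.png')
W=lambda u,v:(220+(u+.5)/5-.5,70+(v+.5)/5-.5)
S=lambda u,v:(285+(u+.5)/6-.5,120+(v+.5)/6-.5)
m1=(onz(w,*W(152,24),.018)+onz(w,*W(430,24),.018))/2
l=onz(w,*W(162,410),.018);r=onz(w,*W(423,410),.018);mm=(l+r)/2
d=(m1-mm)[:2];d/=np.linalg.norm(d);slot=m1[:2]-.037*d;n=np.array([-d[1],d[0]])
print(slot,np.degrees(np.arctan2(-d[1],-d[0])),np.linalg.norm(l-r))
for z in (.023,.0265,.03):
    a=onz(w,*W(161,419),z);b=onz(w,*W(437,421),z)
    print(z,np.linalg.norm(a-b),[((p[:2]-slot)@d,(p[:2]-slot)@n) for p in (a,b)])
    print(' side',onz(s,*S(321,367),z),onz(s,*S(290,388),z),' wrist',a,b)
# triangulated height
def tri(pw,ps):
    A=[];b=[]
    for f,p in((w,pw),(s,ps)):
        o,d=ray(f,*p); d/=np.linalg.norm(d); M=np.eye(3)-np.outer(d,d); A.append(M); b.append(M@o)
    return np.linalg.lstsq(np.vstack(A),np.hstack(b),rcond=None)[0]
print(tri(W(161,419),S(321,367)),tri(W(437,421),S(290,388)))
# side calibration bias check: corner of wide slot end in both views
print('slot-end check',tri(W(152,24),S(370,405)),tri(W(430,24),S(350,427)))
```

```text
[ 0.55366128 -0.33592874] 2.4615046167126144 0.02420691796996648
0.023 0.02477483082754137 [(np.float64(0.0039040916616795082), np.float64(0.011795120231671832)), (np.float64(0.0036402483214546476), np.float64(-0.012978305636082377))]
 side [ 0.55170753 -0.34837167  0.023     ] [ 0.55143415 -0.32326097  0.023     ]  wrist [ 0.55026737 -0.34788065  0.023     ] [ 0.54946699 -0.32311876  0.023     ]
0.0265 0.02416215096797266 [(np.float64(0.004421112354704932), np.float64(0.011496810231675791)), (np.float64(0.004163793842107106), np.float64(-0.012663970521068452))]
 side [ 0.54890803 -0.34437186  0.0265    ] [ 0.54863574 -0.31936089  0.0265    ]  wrist [ 0.54973801 -0.34760482  0.0265    ] [ 0.54895743 -0.32345529  0.0265    ]
0.03 0.023549471108403944 [(np.float64(0.004938133047730466), np.float64(0.011198500231679748)), (np.float64(0.004687339362759566), np.float64(-0.012349635406054528))]
 side [ 0.54610853 -0.34037205  0.03      ] [ 0.54583732 -0.31546081  0.03      ]  wrist [ 0.54920866 -0.34732899  0.03      ] [ 0.54844787 -0.32379182  0.03      ]
[ 0.55055256 -0.34756266  0.02388545] [ 0.55010537 -0.3227825   0.02363342]
slot-end check [ 0.51812086 -0.34874695  0.01664283] [ 0.51547063 -0.32587672  0.01648951]
```

```bash
python3 -m pendant '[0,0.5,0,0,0,0,23.4,0,0.5,0,0,0,0,23.4,0,0.5,0,0,0,0,23.4,0,0.5,0,0,0,0,23.4,0,0.5,0,0,0,0,23.4,0,0.5,0,0,0,0,23.4,0,0.5,0,0,0,0,23.4,0,0.5,0,0,0,0,23.4]'
python3 - <<'E'
from h import *
w=snap('wrist','wrist11.png');s=snap('scene','scene11.png');t=ctrl.sense();print(t['time'],t['eef_pos'],t['grip_width'],t['wrist_force'],abs(t['qvel']).max())
cv2.imwrite('pics/c12.png',cv2.resize(w['image'][70:190,220:360],None,fx=5,fy=5,interpolation=cv2.INTER_CUBIC))
E
```

```text
time: 15.45
eef_pos: [0.6088, -0.332, 0.0463]
orientation: [[-0.999, -0.04, 0.0], [-0.04, 0.999, -0.0], [-0.0, -0.0, -1.0]]
wrist_force: [-0.3, 0.3, -0.6]
grip_width: 0.0237
15.55 [ 0.60875307 -0.33195891  0.04624214] 0.023535498489635633 [-0.41784349  0.44264485  0.21485326] 0.0025089881718509603
```

View pics/c12.png

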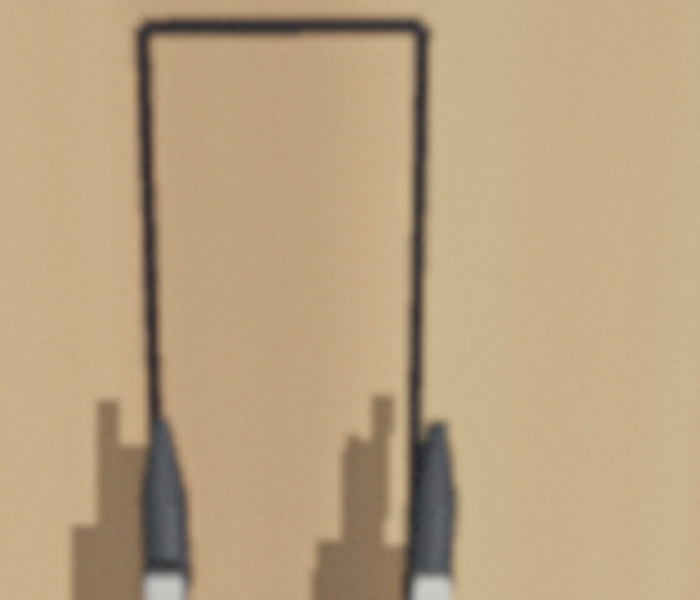

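View pics/scene11.png

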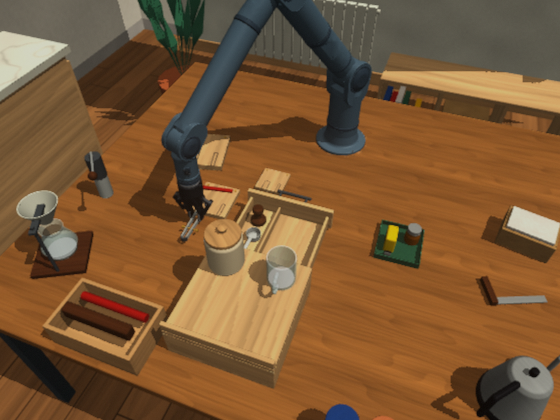

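The last nudge moved the points 0.5 mm the wrong way, leaving them about 1.1 mm to the side of the lines' middle. I'll correct that and check again.

```bash
python3 -m pendant '[0,-1.1,0,0,0,0,23.4,0,-1.1,0,0,0,0,23.4,0,-1.1,0,0,0,0,23.4,0,-1.1,0,0,0,0,23.4,0,-1.1,0,0,0,0,23.4,0,-1.1,0,0,0,0,23.4,0,-1.1,0,0,0,0,23.4,0,-1.1,0,0,0,0,23.4,0,-1.1,0,0,0,0,23.4,0,-1.1,0,0,0,0,23.4]'
python3 - <<'E'
from h import *
w=snap('wrist','wrist12.png');t=ctrl.sense();print(t['time'],t['eef_pos'],t['grip_width'],t['wrist_force'],abs(t['qvel']).max())
cv2.imwrite('pics/c13.png',cv2.resize(w['image'][70:190,220:360],None,fx=5,fy=5,interpolation=cv2.INTER_CUBIC))
E
```

```text
time: 16.55
eef_pos: [0.6088, -0.3331, 0.0463]
orientation: [[-0.999, -0.04, 0.0], [-0.04, 0.999, 0.0], [-0.0, 0.0, -1.0]]
wrist_force: [0.1, 0.1, -0.4]
grip_width: 0.0238
16.6 [ 0.60880571 -0.33305937  0.04625723] 0.02364381560195957 [ 0.08495846  0.61489638 -0.41302846] 0.0012063110547833092
```

View pics/c13.png

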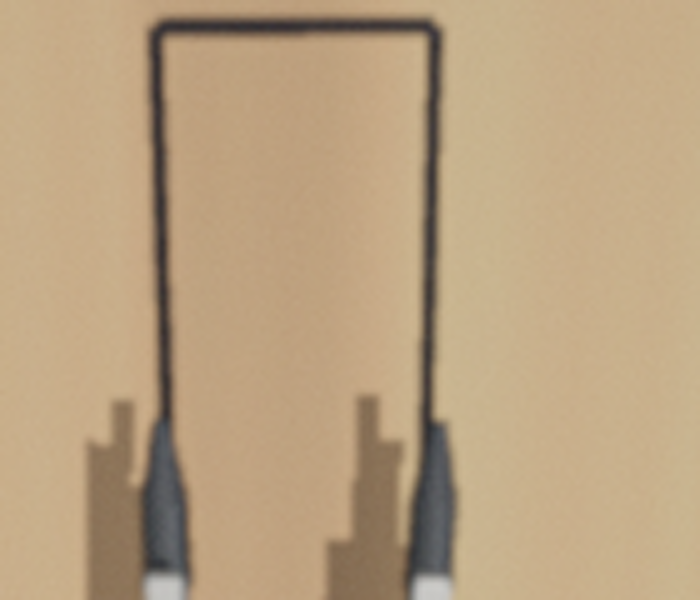

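The tips, at crop (162,421) and (438,422), are over the lines at (166,421) and (427,421). They are still, and the gripper reads 23.7 mm open. I'm handing in.

```bash
python3 -c "
from station import ctrl
print(ctrl.sign_off())"
```

```text
the job is handed in; nothing more can be done
None
```

The job is handed in: the dividers are held in the air just over the wide pair of lines on the 140 x 130 blank, ready for you to run the lock nut up. I pulled the drawer to its stop first; it came up hard after about 170 mm of travel.

My last full measurement was made just before two small sideways nudges:

| Check | Measured |
|---|---|
| Gap between points | about 24.2 mm (24.7 mm if the points sit as low as the two-camera height suggests) |
| Sideways from the lines' middle | about +11.6 and -12.8 mm (target ±12) |
| Along the lines | about 4 mm past the slot point |
| Height over the wood | 6–8.5 mm (one estimate from two cameras, one from the gripper height) |

- **After that measurement:** one nudge went 0.5 mm the wrong way and I corrected it by 1.1 mm. I checked that only on the picture, where both points sat over their lines. The final readings were arm still, wrist force under 1 N and opening about 23.7 mm, which fits a 24 mm gap.
- **Calibration:** the two cameras disagreed by 2–5 mm on absolute positions. I therefore judged the points against the pencil lines in the same wrist picture.
- **Other things:** the scoop and tamper are still in the drawer. The canister, mug, tape, screws and pencil looked undisturbed in the last scene view, but I did not measure them.

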